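# Check the belt tension and snap the hub cap onto a glass grinder

### The job

Finish servicing the flat glass grinder: first check its belt tension by pulling the upright post of the sprung gauge out until the pointer stands at the marker tab, hold it there for a second and let the slide run all the way back. Then take the smaller of the two metal caps by its knob and press it straight down onto the wheel's hub until it snaps in between the four spring clips, and keep pressing firmly against the sprung button underneath: finish while still holding the cap pressed down. Leave the larger cap, the marker tab, the tumbler and the grey dressing stone where they are.

Things in the scene. Friction and masses are not known exactly. Their poses are not given: they have to be found in the camera images.
- gauge_post (a point): Middle of the upright steel post (16 mm across, 44 mm tall) on the slide of the belt-tension gauge, on the grinder's deck beside the wheel (+y). Grip it here; around it all is 22 mm or more below this point, the brass spring barrel on its +x side too. Axes as the grinder's: the slide pulls out along this point's -x, roughly towards the robot.
- gauge (a joint): How far the gauge slide is pulled out: 0 m at rest, 0.075 m at its stop. Spring: about 2 N at rest, rising 1.2 N per 10 mm; it runs back by itself when released.
- pointer (a point): Tip of the thin steel pointer blade that is fixed to the slide and moves with it, low on the post's +y side (29 mm beside the post's axis).
- mark (a point): Inner edge of the marker tab, a small steel fin on a brass foot beside the scale: the pointer has to stand level with it along the pull direction. It differs from start to start; same axes as the grinder. It is stiff; do not shift it.
- gauge_mark (a joint): Position of the marker tab along the scale: the slide stands at the tab when joint gauge equals this value (m).
- hub (a point): Centre of the top face of the unpressed sprung button (30 mm across) in the middle of the wheel (150 mm across, top face 18.5 mm below this point); z up, axes as the grinder's. Four spring-steel clips stand around it on the diagonals; their rounded noses, 13.5 mm above this point, leave a 46 mm circle between them; tips 17.5 mm above it.
- seal (a joint): How far the sprung button in the hub is pressed down, m: 0 free, 0.007 at its stop; 2 N per mm.
- cap_grip (a point): Middle of the grip knob (22 mm across, 44 mm tall) of the smaller cap: plain aluminium, flange 72 mm across, its top 22 mm and underside 28 mm below this point, about 0.14 kg. Stands upright on its foot on the bench. Snapped in, this point is less than 54.5 mm above point hub; it can then be pressed a few mm further against the button.
- cap_foot (a point): Centre of the flat foot (38 mm across) of the smaller cap's round plug, 55 mm below its knob's middle. The plug widens to a 52 mm bead 11 mm above the foot, then a 44 mm neck. Pressing it between the clips takes about 8 to 15 N until the bead has passed their noses, then the force drops at once; the foot meets the sprung button just after.
- wide_cap_grip (a point): Middle of the grip knob of the larger cap, same make but with a flange 92 mm across and a plug too wide for the hub: leave it where it stands.
- tumbler_mid (a point): Glass tumbler, 72 mm across and 90 mm tall, middle; leave it.
- stick_mid (a point): Grey dressing stone, 120 x 22 x 22 mm, lying, centre; leave it.
Mind the look-alikes: they are no part of the job. What is shaped like the part that bears cap_grip but pink or purple is not meant.

How it is judged:
On the way, in this order (a step that is already met when the one before it is completed fails the run):
1. the gauge's pointer stands at the marker tab (within 4 mm) for half a second (x of pointer in the frame of mark between -0.004 and 0.004 m), for 0.5 s.
2. the gauge slide is back at rest (value of joint gauge below 0.005 m), for 0.1 s.
3. the smaller cap has snapped in between the clips (z of cap_grip in the frame of hub below 0.0545 m and horizontal distance between cap_grip and hub below 0.005 m), for 0.1 s.
At the end, for the whole second after the job is handed in: The smaller cap is snapped in (knob's middle under 54.5 mm above the hub point, within 5 mm of its axis, tilt under 0.1 rad) and still pressed: the sprung button is down more than 3.2 mm (about 6.5 N). The gauge slide is back within 5 mm of rest (all of step 3 and angle between cap_grip's own z axis and vertical below 0.1 rad and value of joint seal above 0.0032 m and value of joint gauge below 0.005 m); the arm keeps its last pose, push and grip.
It fails at once if the marker tab is shifted by more than 4 mm, or the larger cap, the tumbler or the dressing stone by more than 40 mm (distance of mark from where it was at the start of the episode above 0.004 m or distance of any of wide_cap_grip, tumbler_mid, stick_mid from where it was at the start of the episode above 0.04 m).
It also fails if it takes over 54 s, if anything falls off the work surface, if the arm or the gripper's body presses on something with over 40 N, if the wrist force passes 120 N, or if a joint passes its speed limit or range.

### The arm

A 6-joint arm with a two-finger parallel gripper is mounted at the origin on the work surface. World frame = base frame: x ahead of the robot, y to its left, z up, the work surface at z = 0. Lengths are in m, angles in rad, forces in N, time in s.
With the tool pointing down it reaches from about 0.35 to 0.975 m from the base axis. Payload 4.9 kg.
Tool frame: the origin (TCP) lies at the centre of the arm's flange, where the gripper is bolted on; the fingertips stand 173 mm ahead of it and the grasp point (between the pads) lies 155 mm ahead of it (bot.tcp_to_grasp is the distance from the TCP to the grasp point, in m); z points along the fingers, y is the line along which they close (so a half turn about z gives the same grasp; the last joint's range is limited). The gripper opens to 85 mm and grips with 20 to 120 N. Pads are 22 mm wide; open, the fingers measure 114 mm over their backs; the gripper's body (76 mm by 85 mm) begins 54 mm behind the grasp point. The pads swing forward as they close: fully open they stand 13 mm farther back than shut.
Start: joints at [1.059, 0.053, 1.613, -0, 1.476, -0.119], TCP at [0.239, 0.577, 0.405] pointing down, gripper open.
Joint ranges: [-3.01, 3.01], [-1.01, 2.22], [0.06, 2.58], [-1.02, 4.17], [0.09, 2.62], [-3.14, 3.14]. Speed limits (rad/s): [2.57, 2.57, 3.14, 3.14, 3.14, 3.14].

### API

Orientations are given as [roll, pitch, yaw] about the fixed x, y, z axes, in that order (R = Rz(yaw) Ry(pitch) Rx(roll)).
In Python, from rig import bot, camera, workorder gives the robot as it stands.
- The arm moves only by the shell command python3 -m crank 'ROWS'. ROWS is JSON, a list that holds one entry, the list of rows, each a list of 7 numbers: the finger opening in mm, from 0 to 85.4, then the shift along the world's x, y, z in mm, then the turn, a rotation vector about the world's x, y, z in degrees. A call has 1 to 5 rows; each row is the pose to reach, as a shift and turn from the pose commanded when the call began; what a row does not reach only later rows make up. A row lasts 1/10 s, in which the tool goes at most 50 mm and 8.59 degrees, less where a joint would pass 70% of its speed; a pose out of reach is approached as far as the arm can. A call with a gripper value outside its range is refused whole. The fingers move at their own pace and stop on an object; the grip force is fixed at half the most. Time passes only in rows, so rows that repeat a pose let the fingers close. It gives the time, the measured TCP pose, the force, the opening and the grip force at its end, in the units of the state.
- bot.get_obs(): the state, without advancing time (a new reading comes with each control period).
- camera(name): name is "side" or "top"; returns a dict with "img" (400x640x3 uint8, red, green, blue), "range_z" (400x640 float32, m along the optical axis (not along the pixel's ray), 0 where there is no reading), "mtx" (3x3 intrinsics, pixels), "rvec" (rotation vector, rad) and "tvec" (3), from world to camera coordinates, as OpenCV has them. Camera axes: x right, y down, z forward; pixel columns grow to the right and rows downward; lengths in m; the calibration is good to about 2 mm. A picture is of the moment at which its call begins.
- workorder.job_done(): hands the job in; it is judged then, once.
The state is a dict: "clock": time; "q": joint angles; "dq": joint speeds; "tau": joint torques, N m; "position": TCP position; "orientation": TCP orientation; "contact_force": force on the tool from outside, world axes, zero at the start; "wrist_torque": the same for the moment, N m; "finger_gap": finger opening in m; "grasp_force": force on a finger pad.
Only numpy, scipy, OpenCV 4.12 (cv2) and the standard library are available. Lean on these libraries where they do the work, as an engineer would, in place of code of your own. Each camera call takes 0.05 s, during which the arm holds its last target. There are 200 camera calls.

## Working session

There is one attempt and no reset: what is moved stays moved. The work goes in short steps, Python scripts to look and compute and a shell command to move; the robot and the scene stay as the last step left them, time stands still between calls to the robot, and variables do not carry over. Pictures are saved under pics/ and viewed, at most 10 in all, crops included, and the job is handed in when it is done.

```bash
mkdir -p pics; cat > h.py <<'E'
import numpy as np,cv2
from rig import bot,camera
def snap(n):
    c=camera(n); R=cv2.Rodrigues(np.array(c['rvec'],float))[0]; t=np.array(c['tvec'],float).ravel()
    c['R'],c['t']=R,t; c['K']=np.array(c['mtx'],float); return c
def cloud(c):
    z=c['range_z'];v,u=np.mgrid[:z.shape[0],:z.shape[1]]
    p=np.stack([u,v,np.ones_like(u)],-1)@np.linalg.inv(c['K']).T*z[...,None]
    w=(p-c['t'])@c['R']; w[z==0]=np.nan; return w
def ray(c,u,v,h):
    d=c['R'].T@np.linalg.inv(c['K'])@[u,v,1]; o=-c['R'].T@c['t']; return o+d*(h-o[2])/d[2]
def proj(c,p):
    q=c['K']@(c['R']@np.array(p)+c['t']); return q[:2]/q[2]
def save(c,f,box=None,s=1):
    im=c['img'][...,::-1]
    if box: im=im[box[1]:box[3],box[0]:box[2]]
    cv2.imwrite('pics/'+f,cv2.resize(im,None,fx=s,fy=s,interpolation=cv2.INTER_CUBIC))
E
python3 - <<'E'
from h import *
for n in('top','side'):
    c=snap(n);save(c,n+'0.png');print(n,-c['R'].T@c['t'],c['R'][2],c['K'][0,0]);np.save(n+'0.npy',cloud(c))
o=bot.get_obs();print(o['clock'],o['position'],o['orientation'],o['finger_gap'],bot.tcp_to_grasp)
E
```

```text
top [ 0.35884512 -0.10399652  1.03110808] [ 0.16233254 -0.02489337 -0.98642205] 381.7958939084346
side [ 0.48378334 -0.76759101  0.64632118] [ 0.03415255  0.75217173 -0.65808153] 361.45758949701036
0.1 [0.23909839 0.57718874 0.40359953] [-3.13976511e+00 -2.25576776e-04  2.74881324e+00] 0.08498846233485963 0.1547
```

View pics/top0.png

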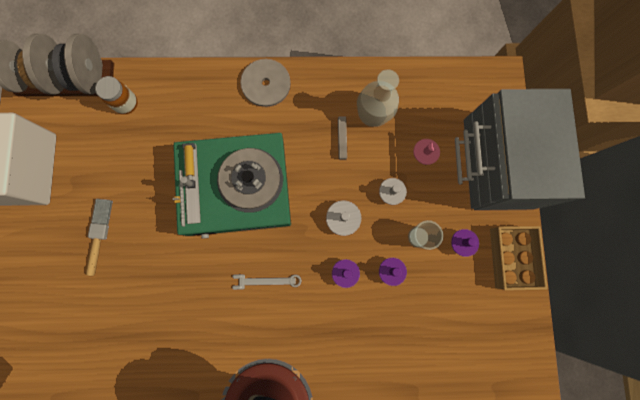

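View pics/side0.png

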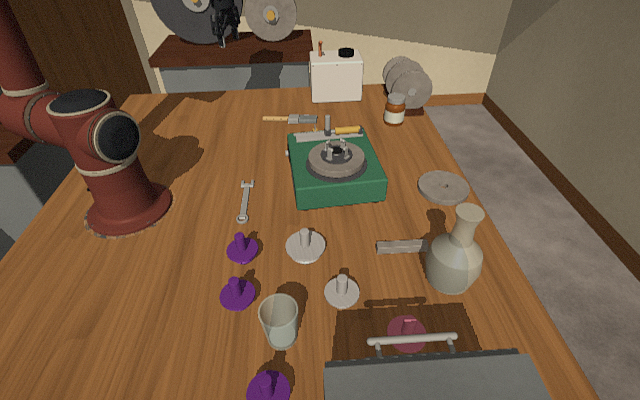

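Top view: the grinder is at (232,183), with its gauge strip on the left (about x=187) and the wheel/hub at (249,178). Candidates for the cap are plain metal at (393,191), plain metal at (343,218), purple at (345,273), (392,271) and (465,242), and pink at (427,151). The plain one at (393,191) has the smaller flange, so it fits; next I confirm it in a crop.

```bash
python3 - <<'E'
from h import *
c=snap('top');s=snap('side')
def up(c,b,w,h):return cv2.resize(c['img'][b[1]:b[3],b[0]:b[2],::-1],(w,h),interpolation=cv2.INTER_CUBIC)
a=np.vstack([np.hstack([up(c,(165,128,245,238),400,550)[:300*2],]),])
A=up(c,(168,130,298,240),390,330);B=up(c,(318,166,418,246),390,312)
Cc=up(s,(285,100,385,160),400,240);D=up(s,(280,220,370,310),400,400)
cv2.imwrite('pics/crops.png',np.vstack([np.hstack([np.vstack([A,B])[:600],np.vstack([Cc,D])[:600]])]))
W=cloud(c)
g=W[...,2]
# sizes of caps: flange mask by height and colour
hsv=cv2.cvtColor(c['img'],cv2.COLOR_RGB2HSV)
for n,(u,v) in dict(small=(393,191),wide=(343,218)).items():
    m=np.zeros(g.shape,np.uint8);m[v-26:v+26,u-26:u+26]=((hsv[...,1]<60)&(g>0.012))[v-26:v+26,u-26:u+26]
    k,l,st,ce=cv2.connectedComponentsWithStats(m);i=1+st[1:,4].argmax();p=W[l==i]
    fl=p[(p[:,2]<0.045)];kn=p[p[:,2]>0.06]
    print(n,'flange',np.ptp(fl,0),(fl.max(0)+fl.min(0))/2,np.median(fl[:,2]),'knob',len(kn),kn.mean(0),(kn.max(0)+kn.min(0))/2,kn[:,2].max(), 'fp',np.median(fl,0))
# green housing
m=((hsv[...,0]>60)&(hsv[...,0]<95)&(hsv[...,1]>100)&(hsv[...,2]>40)).astype(np.uint8);m[:, :160]=0;m[:,300:]=0
print('deck z',np.nanmedian(g[m>0]))
hd=np.nanmedian(g[m>0])
cs,_=cv2.findContours(m,0,1);q=max(cs,key=cv2.contourArea);r=cv2.minAreaRect(q);b=cv2.boxPoints(r)
P=[ray(c,*x,hd) for x in b];print(np.round(P,3),r)
np.set_printoptions(linewidth=250,precision=0,suppress=True)
print((g[140:232:3,172:204:1]*1000))
E
```

```text
small flange [0.06840562 0.06884916 0.01681547] [ 0.53858881 -0.33586979  0.03631685] 0.03325973211221248 knob 66 [ 0.53755154 -0.33503901  0.07532651] [ 0.53811316 -0.33582456  0.07137971] 0.08210842270799419 fp [ 0.53655908 -0.33204991  0.03325973]
wide flange [0.08819756 0.08773671 0.01729424] [ 0.47075429 -0.20278864  0.03482157] 0.0332944485418063 knob 63 [ 0.4686872  -0.20229674  0.07645349] [ 0.46920351 -0.20251484  0.0728712 ] 0.08249465176530249 fp [ 0.46853118 -0.20061909  0.03329445]
deck z 0.08525017094295409
[[ 0.662  0.242  0.085]
 [ 0.687 -0.043  0.085]
 [ 0.447 -0.064  0.085]
 [ 0.426  0.21   0.085]] ((229.63937377929688, 184.03277587890625), (93.07074737548828, 112.44539642333984), 84.80557250976562)
[[ -0.  -4.  -0.   0.  -2.   1.  -1.   3.  -1.   3.  -0.   1.   0.   1.   2.   2.   2.   3.  -4.  -0.  -0.   1.  -1.  nan  81.  83.  84.  84.  82.  85.  87.  82.]
 [ -0.   0.  84.  86.  86.  87.  86.  87.  85.  86.  89.  87.  86.  87.  85.  87.  89.  83. 109. 104. 109. 109.  88.  83.  89.  85.  85.  83.  84.  86.  88.  84.]
 [ -1.   3.  86.  84.  85.  87.  84.  84.  83. 
[... 3980 characters left out ...]
.  90.  93.  92.  93.  92.  82.  84.  85.  87.]
 [  4.   2.   0.   2.   2.  87.  84.  85.  86.  85.  90.  91.  94.  86.  84.  83.  90.  92.  94.  95.  94.  92.  93.  91.  92.  93.  90.  90.  87.  86.  85.  86.]
 [  0.   3.   1.   1.  -5.  83.  83.  84.  88.  85.  91.  91.  90.  85.  85.  85.  83.  87.  85.  86.  86.  84.  83.  84.  82.  85.  88.  86.  87.  87.  83.  85.]
 [  1.   3.  -0.   0.   3.  82.  86.  88.  86.  85.  84.  84.  84.  87.  82.  87.  86.  86.  87.  87.  83.  86.  88.  86.  86.  85.  86.  81.  85.  86.  86.  86.]
 [  2.   2.   4.   0.  -1.  86.  86.  84.  83.  86.  84.  87.  87.  82.  88.  83.  90.  86.  83.  80.  86.  85.  86.  89.  82.  85.  86.  87.  88.  84.  83.  88.]]
```

View pics/crops.png

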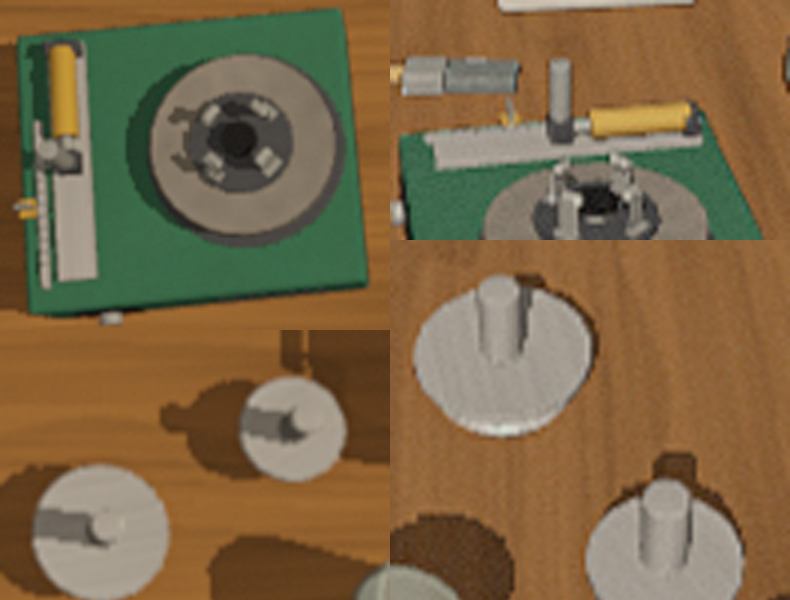

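Crop: the wider disc is at top (343,218), and the smaller one at (393,191) measures about 70 mm against about 89 mm, so it is the cap meant. The post stands at about (186,181), the pointer at about (180,185), the marker tab at about (176,199), and the hub button at about (247,177).

```bash
python3 - <<'E'
from h import *
np.set_printoptions(linewidth=200,precision=4,suppress=True)
C=[snap('top') for _ in range(6)]; c=C[0]
Z=np.nanmedian([np.where(x['range_z']==0,np.nan,x['range_z']) for x in C],0); c['range_z']=np.nan_to_num(Z)
W=cloud(c);g=W[...,2]
def comp(box,lo,hi):
    u0,v0,u1,v1=box;m=(g[v0:v1,u0:u1]>lo)&(g[v0:v1,u0:u1]<hi);v,u=np.nonzero(m);return u+u0,v+v0
u,v=comp((176,172,192,190),.15,.165);print('post top px',u.mean(),v.mean(),len(u),ray(c,u.mean(),v.mean(),.154),np.median(W[v,u],0),W[v,u].mean(0))
print((g[180:206,170:190]*1000).round(0).astype(int))
# hub wheel top
u,v=comp((205,135,295,225),.095,.135);print('hist',np.histogram(g[v,u],bins=np.arange(.085,.16,.004)))
wz=np.median(g[v,u]);u,v=comp((205,135,295,225),wz-.006,wz+.006)
m=np.zeros(g.shape,np.uint8);m[v,u]=1
q=max(cv2.findContours(m,0,1)[0],key=cv2.contourArea);P=np.array([ray(c,*x[0],wz)[:2] for x in q],np.float32)
print('wheel',wz,cv2.minEnclosingCircle(P),cv2.fitEllipse(P))
hsv=cv2.cvtColor(c['img'],cv2.COLOR_RGB2HSV)
d=(c['img'].max(2)<50);d[:165]=0;d[190:]=0;d[:,:236]=0;d[:,260:]=0
k,l,st,ce=cv2.connectedComponentsWithStats(d.astype(np.uint8));print(st,ce)
i=1+st[1:,4].argmax();print('button',ray(c,*ce[i],wz+.0185),np.median(g[l==i]))
# rail strip edge lines
r=np.array([( (g[y,186:206]<.0885).argmax()+186,y) for y in range(200,220)],float)
Q=np.array([ray(c,a,b,.091) for a,b in r]);f=cv2.fitLine(Q[:,:2].astype(np.float32),cv2.DIST_HUBER,0,.01,.01).ravel();print('rail dir',f,np.degrees(np.arctan2(f[1],f[0])))
for s in [(172,190,182,206)]:
    print(c['img'][190:206,172:182].sum(2))
    print((c['img'][190:206,172:182,0].astype(int)-c['img'][190:206,172:182,2]))
E
```

```text
post top px 184.0 180.0 37 [0.5496 0.1789 0.154 ] [0.5494 0.1789 0.1545] [0.5496 0.1789 0.154 ]
[[  2   2   0   0   1  84  87  86  86  86  91 155 155 155 155 155 155 153 145 134]
 [ -1   1   0   1   0  84  85  87  85  85  90 154 155 155 154 154 155 152 144 139]
 [  0   1   0   1   1  82  84  85  85  85  91  91 154 156 155 155 154 148 143 137]
 [  1   1   1   2   1  83  85  85  85  85  91  89  91 152 152 151 148 143 140 135]
 [  1  -2   0   0   1  85  84  84  86  85  91  91  90  86 140 144 141 138 133 130]
 [  1   1   1   1   0  84  85  85  86 101  99  98  98  98  99  98 129 131 128 125]
 [  0   0   0   0   1  82  86  85  86  99  98  98  98  96  97  86 111 110 119 117]
 [  1   1   1   1  -1  82  85  85  85  86  89  90  91  84  86  85 109 111 111 110]
 [  1   0   1   0   1  82  86  85  85  86  87  90  90  84  86  85  91 103 102 101]
 [  2  -1   0   1   1   1  85  86  85  86  85  90  89  86  85  85  92  91  91  92]
 [  2   0   1   1   1   1  84  85  85  85  86  90  92  86  87  86  92  91  90  92]
 [ -1   1   0   1   1  -1  84  86  86  87  84  91  90  88  87  87  92  91  93  92]
 [  0   
[... 2576 characters left out ...]
2 231 386]]
[[ 68  67  61  19 -14 -15 -13   0  16  25]
 [ 68  68  62  20 -14 -14 -13   0  17  27]
 [ 66  68  64  28 -13 -16 -15   0  18  27]
 [ 67  67  69  34 -15 -16 -14  -4  15  24]
 [ 67  67  64  34 -17 -23 -19  -6  14  24]
 [ 66  68  65  38  -4  -4  -3   1  14  26]
 [ 64  69  85  93  80  91  90  77  25  25]
 [ 58  53  70  89  89 100 123 125  46  21]
 [ 42  26  29  35  37  42  67  91  50  21]
 [ 38  20  18  31  41  41  52  73  49  23]
 [ 56  43  63 103 112 112 115 116  63  22]
 [ 64  67 103 144 140 138 137 129  72  20]
 [ 63  62  90 123 108  95  82  76  50  18]
 [ 60  60  62  59  24   3  -5  -7   9  21]
 [ 59  62  61  49  -3 -21 -18 -16  11  23]
 [ 64  66  67  51   1 -17 -15 -12   8  22]]
```

```bash
python3 - <<'E'
from h import *
c=snap('top');p=ray(c,179.7,185.6,.0985);m=ray(c,177,198.4,.106);a=np.radians(5);x=np.array([np.cos(a),np.sin(a),0])
print(p,m,(p-m)@x)
E
python3 -m crank '[[[85,140,-180,0,0,0,27.5],[85,140,-180,0,0,0,27.5],[85,140,-180,0,0,0,27.5],[85,140,-180,0,0,0,27.5],[85,140,-180,0,0,0,27.5]]]'
python3 -m crank '[[[85,170,-218,0,0,0,0],[85,170,-218,0,0,0,0],[85,170,-218,0,0,0,0],[85,170,-218,0,0,0,0],[85,170,-218,0,0,0,0]]]'
```

```text
[0.54762304 0.2067503  0.0985    ] [0.51439257 0.20946531 0.106     ] 0.032867383300479704
clock: 1.05
position: [0.3804, 0.3953, 0.4049]
orientation: [-3.141, 0.001, -3.055]
contact_force: [0.5, -0.2, 0.1]
finger_gap: 0.0852
grasp_force: 0.0
clock: 1.55
position: [0.5338, 0.1984, 0.4051]
orientation: [3.141, 0.001, -3.055]
contact_force: [0.3, 0.2, -0.5]
finger_gap: 0.0851
grasp_force: 0.0
```

```bash
python3 -m crank '[[[85,0,0,0,0,0,0],[85,0,0,-50,0,0,0],[85,0,0,-90,0,0,0],[85,0,0,-113,0,0,0],[85,0,0,-113,0,0,0]]]'
python3 -m crank '[[[0,0,0,0,0,0,0],[0,0,0,0,0,0,0],[0,0,0,0,0,0,0],[0,0,0,0,0,0,0],[0,0,0,0,0,0,0]]]'
python3 - <<'E'
from h import *
c=snap('side');save(c,'grip.png',(270,80,400,180),5)
E
```

```text
clock: 2.05
position: [0.5309, 0.2004, 0.2869]
orientation: [-3.141, -0.009, -3.054]
contact_force: [0.2, -0.1, 0.0]
finger_gap: 0.085
grasp_force: 0.0
clock: 2.55
position: [0.5333, 0.1999, 0.2938]
orientation: [-3.142, 0.002, -3.055]
contact_force: [0.6, 0.8, -0.8]
finger_gap: 0.0118
grasp_force: 0.0
```

View pics/grip.png

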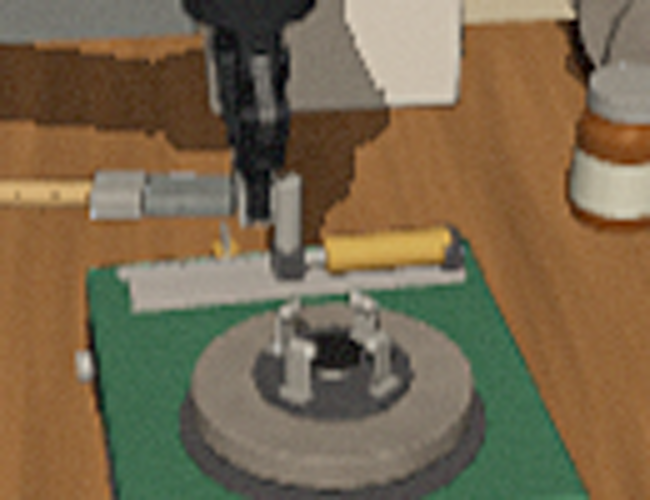

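The crop shows the fingers closed at about (258,200), missing the post at (288,210). The approach fell short by 16 mm in x and 21 mm in y, so I will raise, correct and retry.

```bash
python3 -m crank '[[[0,0,0,40,0,0,0],[85,0,0,50,0,0,0],[85,16.5,-21,50,0,0,0],[85,16.5,-21,50,0,0,0],[85,16.5,-21,50,0,0,0]]]'
python3 -m crank '[[[85,0,0,-20,0,0,0],[85,0,0,-40,0,0,0],[85,0,0,-52,0,0,0],[85,0,0,-52,0,0,0],[85,0,0,-52,0,0,0]]]'
```

```text
clock: 3.1
position: [0.5497, 0.1793, 0.3423]
orientation: [3.141, 0.001, -3.055]
contact_force: [0.1, -0.2, -0.1]
finger_gap: 0.058
grasp_force: 0.0
clock: 3.6
position: [0.5494, 0.1796, 0.2899]
orientation: [3.141, -0.0, -3.054]
contact_force: [0.1, -0.4, 0.8]
finger_gap: 0.0851
grasp_force: 0.0
```

```bash
python3 -m crank '[[[0,0,0,0,0,0,0],[0,0,0,0,0,0,0],[0,0,0,0,0,0,0],[0,0,0,0,0,0,0],[0,0,0,0,0,0,0]]]'
python3 -m crank '[[[0,-8,-0.7,0,0,0,0],[0,-16,-1.4,0,0,0,0],[0,-24,-2.1,0,0,0,0],[0,-24,-2.1,0,0,0,0],[0,-24,-2.1,0,0,0,0]]]'
python3 - <<'E'
from h import *
c=snap('top');s=snap('side')
g=cloud(c)[...,2];print((g[180:206,168:196]*1000).round(0))
def up(c,b,w,h):return cv2.resize(c['img'][b[1]:b[3],b[0]:b[2],::-1],(w,h),interpolation=cv2.INTER_CUBIC)
cv2.imwrite('pics/p1.png',np.hstack([up(c,(160,160,220,230),400,466),up(s,(290,100,350,170),400,466)]))
E
```

```text
clock: 4.1
position: [0.5496, 0.1791, 0.2902]
orientation: [-3.141, 0.0, -3.054]
contact_force: [-1.4, -0.8, -1.8]
finger_gap: 0.0145
grasp_force: 58.5
clock: 4.6
position: [0.5254, 0.177, 0.2902]
orientation: [-3.141, 0.002, -3.054]
contact_force: [4.3, -1.0, -0.4]
finger_gap: 0.0148
grasp_force: 59.1
[[435. 429. 423. 419. 414. 407. 403. 398. 391. 386. 381. 375. 370. 291.
  287. 281. 274. 269. 261.  nan 247. 240. 236. 236. 229. 226.  89.  90.]
 [434. 430. 423. 418. 413. 409. 402. 397. 392. 386. 381. 374. 368. 290.
  285. 280. 275. 268. 262. 254. 246. 241. 228. 228. 223. 224.  92.  92.]
 [433. 428. 424. 420. 413. 408. 404. 400. 393. 388. 382. 376. 371. 287.
  282. 277. 273. 266. 264. 255. 245. 242. 229. 228. 223. 223. 221. 221.]
 [436. 430. 425. 421. 414. 411. 403. 401. 394. 390. 382. 378. 373. 287.
  282. 277. 271. 267. 260. 256. 246. 243. 231. 226. 224. 225. 223. 221.]
 [435. 431. 426. 422. 417. 412. 406. 402. 394. 388. 383. 379. 370. 367.
  280. 276. 271. 266. 258. 254. 245. 236. 231. 228. 223. 222. 223. 222.]
 [437. 433. 427. 420.  nan 413. 406. 402. 398. 389. 385. 375. 374. 368.
[... 2274 characters left out ...]
. 426. 421. 415. 408. 405. 399. 392. 387. 382.
   91.  94.  84.  85.  86.  94.  92.  90.  90.  94.  92.  91.  93.  88.]
 [448. 445. 439. 436. 432. 425. 423. 416. 410. 406. 400. 394. 387. 382.
   89.  88.  86.  85.  84.  93.  93.  92.  90.  94.  90.  90.  92.  91.]
 [449. 445. 442. 434. 431. 425. 421. 417. 409. 405. 399. 394. 391. 385.
   92.  91.  85.  88.  85.  92.  91.  89.  92.  88.  92.  91.  90.  93.]
 [450.  nan 441. 438. 431. 426. 421. 417. 411. 405. 400. 398. 391. 387.
   91.  93.  86.  86.  90.  90.  91.  92.  91.  91.  90.  93.  92.  88.]
 [449. 445. 441. 436. 431. 428. 422. 417. 410. 405. 400. 396. 391. 384.
  380.  93.  85.  83.  86.  90.  93.  90.  92.  90.  91.  92.  91.  92.]]
```

View pics/p1.png

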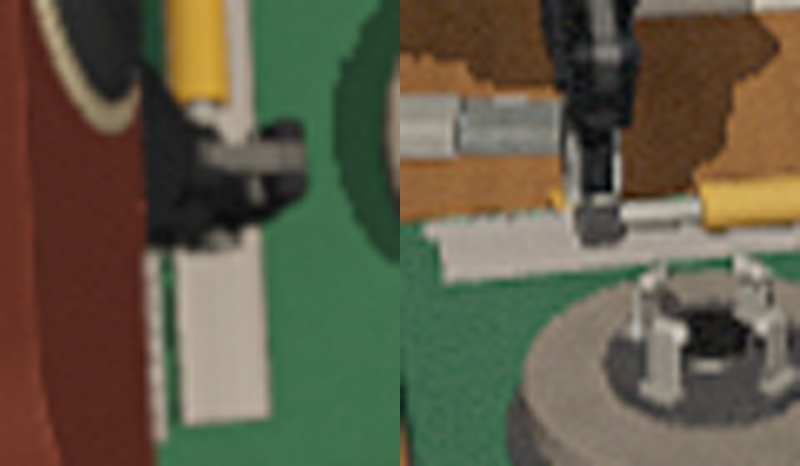

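The picture shows the post gripped at about (600,215) in the right half, with the rod extended from the barrel; the arm hides the pointer and tab. I cross-check the mark's x from the earlier side crop.

```bash
python3 - <<'E'
from h import *
s=snap('side')
def rayy(c,u,v,y):
    d=c['R'].T@np.linalg.inv(c['K'])@[u,v,1]; o=-c['R'].T@c['t']; return o+d*(y-o[1])/d[1]
B=cv2.cvtColor(cv2.imread('pics/side0.png'),cv2.COLOR_BGR2GRAY)
print(B[120:132,308:336])
for u,v in[(315.6,126),(315.6,128)]:print('fin',rayy(s,u,v,.2095))
for u,v in[(327.5,122),(327.5,120)]:print('post',rayy(s,u,v,.179))
E
```

```text
[[139 130 131 133 131 126 129 136  70 104 107 105 107 113 118 109  93 125
  149 150 144 122  81 104 111 105 106 106]
 [123 124 120 121 117 119 121 125  67 104 105 102 111 112 112 112  92 125
  148 150 146 122  89 104 106 102 109 108]
 [113 111 115 110 117 108 110 115  70 108 104 101 108 114 110 116  95 125
  147 148 143 117  87 105 114 104 107 107]
 [109 111 109 103 108 104 101 110  90 109 106 105 105 113 112 106  94 123
  145 147 141 120  90  96 106 114 109 108]
 [116 114 111 111 112 109 121 112 109 110 108 103 103 106 115 112  94 124
  147 151 143 115  85 103 102 103 110 108]
 [111 114 106 108 112 108 123 120 106 114 107 103 103 107 113 111  92 119
  147 149 144 118  88 106 110 105 112 104]
 [109 109 105 110 105 109 118 125 104 108 109 102 105 104 106 114  97 126
  146 144 139 111  83 106 111 107 110 107]
 [114 111 109 106 111 104 105 131 118 108 105 100 104 105 106 107  90 124
  146 146 141 115  90 108 102 106 101 134]
 [112 108 111 105 120 136 114 133 140 114 107 106 103 104 101 114  71 128
  148 148 142 119  83 103 104 103  83 163]
 [112 110 107 107 122 153 134 137 154 131 106 102 104  99 103  96  46 105
  139 153 130 100  65 110 121 122 107 157]
 [110 108 105 107  83 149 141 155 143 123 108 121 124 131 112 116  69  74
   98 131 105  75  72 157 160 162 162 142]
 [124 111 128 126 107 134 153 159 135 139 141 126 150 153 143 160  82  87
   74  75  74  74  79 176 179 176 175 132]]
fin [0.51861828 0.2095     0.10528862]
fin [0.51843304 0.2095     0.09851677]
post [0.55252255 0.179      0.1333666 ]
post [0.55255891 0.179      0.13979129]
```

```bash
python3 -m crank '[[[0,-4,-0.3,0,0,0,0],[0,-7.5,-0.7,0,0,0,0],[0,-7.5,-0.7,0,0,0,0],[0,-7.5,-0.7,0,0,0,0],[0,-7.5,-0.7,0,0,0,0]]]'
python3 -m crank '[[[0,0,0,0,0,0,0],[0,0,0,0,0,0,0],[0,0,0,0,0,0,0],[0,0,0,0,0,0,0],[0,0,0,0,0,0,0]]]'
python3 -m crank '[[[0,-1.5,-0.1,0,0,0,0],[0,-1.5,-0.1,0,0,0,0],[0,-1.5,-0.1,0,0,0,0],[0,-1.5,-0.1,0,0,0,0],[0,-1.5,-0.1,0,0,0,0]]]'
python3 -m crank '[[[0,0,0,0,0,0,0],[0,0,0,0,0,0,0],[0,0,0,0,0,0,0],[0,0,0,0,0,0,0],[0,0,0,0,0,0,0]]]'
python3 - <<'E'
from h import *
s=snap('side');save(s,'p2.png',(290,100,350,160),8)
E
```

```text
clock: 5.25
position: [0.5185, 0.1764, 0.2901]
orientation: [-3.142, 0.002, -3.054]
contact_force: [5.6, -0.9, -0.2]
finger_gap: 0.0145
grasp_force: 59.0
clock: 5.75
position: [0.5185, 0.1764, 0.2902]
orientation: [-3.142, 0.002, -3.054]
contact_force: [6.0, -0.6, 0.7]
finger_gap: 0.0143
grasp_force: 59.0
clock: 6.25
position: [0.517, 0.1763, 0.2902]
orientation: [-3.141, 0.002, -3.054]
contact_force: [5.3, -1.1, -0.6]
finger_gap: 0.0148
grasp_force: 59.0
clock: 6.75
position: [0.517, 0.1763, 0.2902]
orientation: [-3.141, 0.002, -3.054]
contact_force: [6.0, -1.1, 0.7]
finger_gap: 0.0146
grasp_force: 59.0
```

View pics/p2.png

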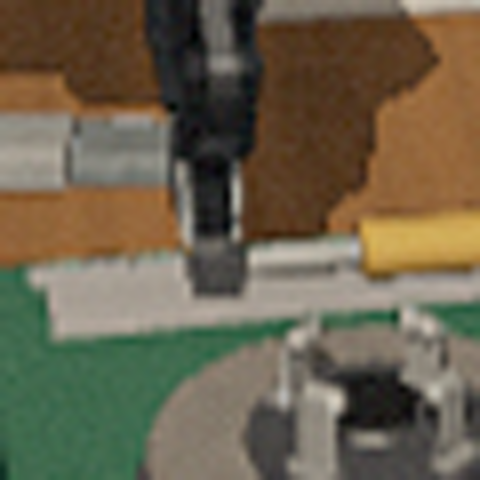

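The slide base is now at about (215,270) in the crop, in front of the tab. The 6 N reading matches about 33 mm on the spring. Release.

```bash
python3 -m crank '[[[85,0,0,0,0,0,0],[85,0,0,0,0,0,0],[85,0,0,0,0,0,0],[85,0,0,0,0,0,0],[85,0,0,0,0,0,0]]]'
python3 -m crank '[[[85,0,0,50,0,0,0],[85,0,0,100,0,0,0],[85,0,0,110,0,0,0],[85,0,0,110,0,0,0],[85,0,0,110,0,0,0]]]'
python3 - <<'E'
from h import *
s=snap('side');B=s['img'].mean(2).astype(int);print(B[120:130:3,308:336])
W=cloud(s);m=(W[...,1]<-.2)&(W[...,0]>.48)&(W[...,0]<.6)&(W[...,1]>-.4)&(W[...,2]>.06)&(W[...,2]<.1)
print('knob side',W[m].mean(0),m.sum())
E
```

```text
clock: 7.3
position: [0.5162, 0.1764, 0.2894]
orientation: [3.142, -0.001, -3.054]
contact_force: [0.7, 0.2, -0.3]
finger_gap: 0.0844
grasp_force: 0.0
clock: 7.8
position: [0.5161, 0.1763, 0.3983]
orientation: [-3.141, -0.002, -3.054]
contact_force: [-0.6, -1.1, -1.6]
finger_gap: 0.0848
grasp_force: 0.0
[[140 129 133 132 130 127 127 136  73 100 100  95 107 102 108 103  71 123
  146 148 145 126  55  53  54  54 103 100]
 [105 105 106 101 100 104  97 102  86 104 100  96  95 105 101 107  87 122
  143 149 141 123  56  55  44  51 101 101]
 [100 105 102 101 102 100 113 121  99  99 101  99  96 103 101 108  73 122
  147 145 139 122  50  76 108 106 102 101]
 [102 106 102  99 109 139 126 139 141 111 100  96  94  96  99  86  49 103
  139 151 129 101  69 110 115 113 103 143]]
knob side [ 0.54022817 -0.33980114  0.0724901 ] 130
```

Slide is back at rest (post columns match the start). On to the cap at (0.539,-0.335).

```bash
python3 -m crank '[[[85,5,-45,0,0,0,0],[85,10,-90,0,0,0,0],[85,15,-135,0,0,0,0],[85,20,-180,0,0,0,0],[85,23,-225,0,0,0,0]]]'
python3 -m crank '[[[85,0,-45,0,0,0,0],[85,0,-90,0,0,0,0],[85,0,-135,0,0,0,0],[85,0,-180,0,0,0,0],[85,0,-225,0,0,0,0]]]'
python3 -m crank '[[[85,0,0,0,0,0,0],[85,0,0,0,0,0,0]]]'
```

```text
clock: 8.35
position: [0.5389, -0.0503, 0.3967]
orientation: [3.14, -0.004, -3.054]
contact_force: [0.3, 0.4, 0.1]
finger_gap: 0.0848
grasp_force: 0.0
clock: 8.85
position: [0.5387, -0.2753, 0.3965]
orientation: [3.138, -0.004, -3.055]
contact_force: [0.4, -0.3, 0.1]
finger_gap: 0.0851
grasp_force: 0.0
clock: 9.05
position: [0.5389, -0.2743, 0.3967]
orientation: [3.138, -0.004, -3.056]
contact_force: [0.8, 0.1, -0.3]
finger_gap: 0.085
grasp_force: 0.0
```

```bash
python3 -m crank '[[[85,0,-40,0,0,0,0],[85,0,-61,-20,0,0,0],[85,0,-61,-60,0,0,0],[85,0,-61,-95,0,0,0],[85,0,-61,-95,0,0,0]]]'
python3 -m crank '[[[85,0,0,-30,0,0,0],[85,0,0,-60,0,0,0],[85,0,0,-88,0,0,0],[85,0,0,-88,0,0,0],[85,0,0,-88,0,0,0]]]'
```

```text
clock: 9.55
position: [0.5377, -0.3316, 0.2966]
orientation: [3.131, -0.01, -3.053]
contact_force: [0.5, 0.1, -0.3]
finger_gap: 0.085
grasp_force: 0.0
clock: 10.05
position: [0.54, -0.334, 0.2179]
orientation: [-3.141, 0.0, -3.053]
contact_force: [0.8, 0.6, 1.0]
finger_gap: 0.0849
grasp_force: 0.0
```

```bash
python3 - <<'E'
from h import *
s=snap('side');save(s,'p3.png',(290,220,410,320),5)
E
```

```text
(no output)
```

View pics/p3.png

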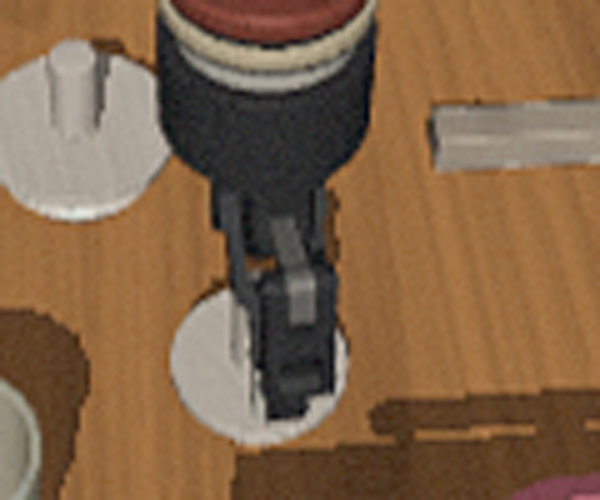

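```bash
python3 - <<'E'
from h import *
s=snap('side')
for p in[(.539,-.335,.055),(.539,-.335,.077),(.544,-.383,.05),(.544,-.383,.04)]:
    print(p,(proj(s,p)-[290,220])*5)
W=cloud(s)
m=(abs(W[...,1]+.38)<.03)&(W[...,2]>.04)&(W[...,2]<.08)&(abs(W[...,0]-.54)<.04)&(s['img'].max(2)<70)
P=W[m];print(m.sum(),np.percentile(P,[2,50,98],0))
print(bot.get_obs()['position'])
E
```

```text
(0.539, -0.335, 0.055) [252.46969473 319.38884604]
(0.539, -0.335, 0.077) [253.48994864 284.98754213]
(0.544, -0.383, 0.05) [278.40267539 430.93114071]
(0.544, -0.383, 0.04) [277.68393114 445.76720118]
20 [[ 0.53923214 -0.3917135   0.06945693]
 [ 0.54498433 -0.38982251  0.0760846 ]
 [ 0.55169916 -0.38795451  0.07932005]]
[ 0.54056148 -0.33488268  0.21969643]
```

The open fingers straddle the knob (at about (255,330)), aligned within about 2 mm; the larger cap at (75,130) is clear. Lower 5 mm, close and lift.

```bash
python3 -m crank '[[[85,0,0,-5,0,0,0],[85,0,0,-5,0,0,0],[0,0,0,-5,0,0,0],[0,0,0,-5,0,0,0],[0,0,0,-5,0,0,0]]]'
python3 -m crank '[[[0,0,0,0,0,0,0],[0,0,0,0,0,0,0],[0,0,0,0,0,0,0]]]'
python3 -m crank '[[[0,0,0,20,0,0,0],[0,0,0,60,0,0,0],[0,0,0,100,0,0,0],[0,0,0,130,0,0,0],[0,0,0,150,0,0,0]]]'
```

```text
clock: 10.65
position: [0.5395, -0.3347, 0.2118]
orientation: [-3.142, 0.0, -3.055]
contact_force: [-0.4, -0.5, -0.3]
finger_gap: 0.0437
grasp_force: 0.0
clock: 10.95
position: [0.5394, -0.3346, 0.2115]
orientation: [3.141, -0.0, -3.054]
contact_force: [0.3, -0.8, -0.9]
finger_gap: 0.0207
grasp_force: 58.8
clock: 11.45
position: [0.5397, -0.3348, 0.3647]
orientation: [-3.139, 0.002, -3.054]
contact_force: [0.0, -0.4, -2.4]
finger_gap: 0.0204
grasp_force: 58.8
```

```bash
python3 -m crank '[[[0,4,20,45,0,0,0],[0,9,60,45,0,0,0],[0,14,105,45,0,0,0],[0,18,150,45,0,0,0],[0,22,195,45,0,0,0]]]'
python3 -m crank '[[[0,0,40,0,0,0,0],[0,0,80,0,0,0,0],[0,0,120,0,0,0,0],[0,0,155,0,0,0,0],[0,0,175,0,0,0,0]]]'
python3 -m crank '[[[0,0,0,0,0,0,0],[0,0,0,0,0,0,0]]]'
```

```text
clock: 11.95
position: [0.5611, -0.138, 0.4062]
orientation: [3.141, -0.001, -3.055]
contact_force: [0.2, -0.2, -2.3]
finger_gap: 0.0208
grasp_force: 59.2
clock: 12.45
position: [0.5609, 0.0378, 0.4061]
orientation: [3.141, -0.001, -3.052]
contact_force: [0.8, -1.0, -2.0]
finger_gap: 0.021
grasp_force: 59.2
clock: 12.65
position: [0.5613, 0.0355, 0.4062]
orientation: [-3.141, -0.001, -3.054]
contact_force: [1.5, 0.0, -2.1]
finger_gap: 0.0206
grasp_force: 59.3
```

```bash
python3 -m crank '[[[0,0,0,-20,0,0,0],[0,0,0,-38,0,0,0],[0,0,0,-38,0,0,0],[0,0,0,-38,0,0,0]]]'
python3 - <<'E'
from h import *
s=snap('side');save(s,'p4.png',(285,90,395,200),5)
E
```

```text
clock: 13.05
position: [0.5615, 0.0344, 0.3685]
orientation: [-3.142, -0.001, -3.056]
contact_force: [0.2, 0.6, -1.5]
finger_gap: 0.0206
grasp_force: 59.3
```

View pics/p4.png

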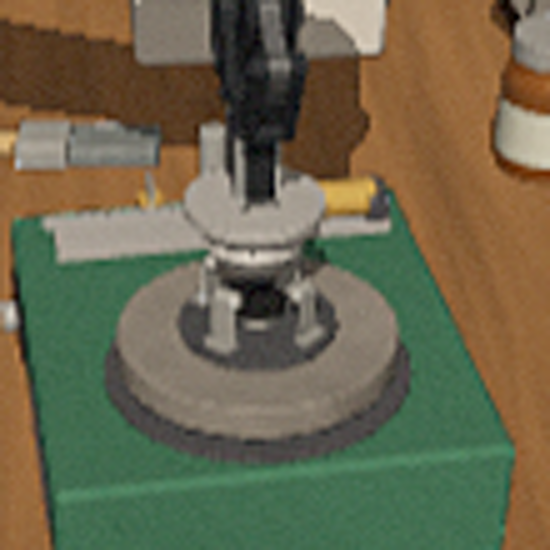

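The cap hangs upright, centred over the clips (cap axis about 256, wheel centre about 258, foot near row 270). Press down.

```bash
python3 -m crank '[[[0,0,0.5,-4,0,0,0],[0,0,0.5,-8,0,0,0],[0,0,0.5,-12,0,0,0],[0,0,0.5,-12,0,0,0]]]'
python3 -m crank '[[[0,0,0,-3,0,0,0],[0,0,0,-6,0,0,0],[0,0,0,-6,0,0,0]]]'
python3 -m crank '[[[0,0,0,-2,0,0,0],[0,0,0,-4,0,0,0],[0,0,0,-4,0,0,0]]]'
```

```text
clock: 13.5
position: [0.5612, 0.0359, 0.3559]
orientation: [3.141, -0.001, -3.054]
contact_force: [1.0, 0.4, -1.9]
finger_gap: 0.0207
grasp_force: 59.3
clock: 13.8
position: [0.5619, 0.0357, 0.3512]
orientation: [-3.141, 0.002, -3.054]
contact_force: [3.0, -1.4, -0.9]
finger_gap: 0.0208
grasp_force: 59.2
clock: 14.1
position: [0.5622, 0.0357, 0.3489]
orientation: [-3.14, 0.004, -3.054]
contact_force: [2.0, 0.6, 4.6]
finger_gap: 0.0207
grasp_force: 59.8
```

```bash
python3 -m crank '[[[0,1,0,-2,0,0,0],[0,1,0,-4,0,0,0],[0,1,0,-4,0,0,0]]]'
python3 -m crank '[[[0,0,0,-2,0,0,0],[0,0,0,-3,0,0,0],[0,0,0,-3,0,0,0]]]'
```

```text
clock: 14.4
position: [0.5623, 0.0359, 0.3416]
orientation: [3.141, -0.0, -3.054]
contact_force: [2.9, -0.2, -4.3]
finger_gap: 0.0209
grasp_force: 58.9
clock: 14.7
position: [0.5624, 0.0359, 0.34]
orientation: [3.141, -0.0, -3.054]
contact_force: [0.3, 0.0, 1.7]
finger_gap: 0.0205
grasp_force: 59.4
```

```bash
python3 -m crank '[[[0,0,0,-2,0,0,0],[0,0,0,-4,0,0,0],[0,0,0,-4,0,0,0],[0,0,0,-4,0,0,0]]]'
```

```text
clock: 15.1
position: [0.5626, 0.0359, 0.3374]
orientation: [3.141, 0.0, -3.054]
contact_force: [-2.7, 0.1, 8.1]
finger_gap: 0.0208
grasp_force: 60.1
```

```bash
python3 -m crank '[[[0,0,0,-1.5,0,0,0],[0,0,0,-1.5,0,0,0],[0,0,0,-1.5,0,0,0]]]'
python3 - <<'E'
from h import *
s=snap('side');save(s,'p5.png',(285,90,395,200),5)
W=cloud(s);b=W[:200];m=(abs(b[...,0]-.562)<.045)&(abs(b[...,1]-.035)<.04)&(b[...,2]>.14)&(b[...,2]<.18)&(s['img'][:200].min(2)>100)
p=b[m];print(m.sum(),np.percentile(p,[5,25,50,75,95],0))
t=snap('top');T=cloud(t);o=(abs(T[...,0]-.562)<.04)&(abs(T[...,1]-.035)<.04)&(T[...,2]>.15)&(T[...,2]<.175);print('top',o.sum(),np.median(T[o],0) if o.any() else 0)
o=bot.get_obs();print(o['position'],o['contact_force'],o['clock'])
E
```

```text
clock: 15.4
position: [0.5626, 0.036, 0.3365]
orientation: [3.142, 0.0, -3.054]
contact_force: [-4.1, -0.2, 10.8]
finger_gap: 0.0205
grasp_force: 60.8
321 [[0.53358022 0.00218308 0.14359065]
 [0.54516448 0.01053162 0.15622856]
 [0.557857   0.02019973 0.15716284]
 [0.57954805 0.03491133 0.15802554]
 [0.59191118 0.05405169 0.16404199]]
top 103 [0.54899694 0.01344927 0.15898687]
[0.56259212 0.03592678 0.33648715] [-4.31223664  0.0569012  11.28851625] 15.5
```

View pics/p5.png

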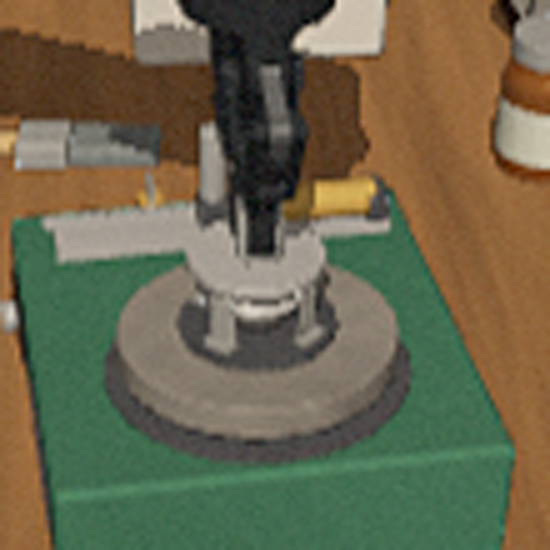

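The cap's flange sits level just above the clips (about (257,265)), with the bead seen between them. Flange top at 0.158 m puts the knob's middle about 48 mm above the hub, pressed at about 13 N. Hand in.

```bash
python3 -c "
from rig import workorder;print(workorder.job_done())"
```

```text
the job is handed in; nothing more can be done
None
```

I finished all the steps and handed the job in; no verdict was returned. I held the gauge slide at about 33 mm, in line with the marker tab by earlier measurement because the arm hid the tab, and it ran back to rest. The smaller cap is snapped in and still pressed at about 13 N.

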